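Slide a thrust disc into the recess of a gearbox cover plate

ROBOT

A 6-joint arm with a two-finger parallel gripper is mounted at the origin on the work surface. World frame = base frame: x ahead of the robot, y to its left, z up, the work surface at z = 0. Lengths are in m, angles in rad, forces in N, time in s.
With the tool pointing down it reaches from about 0.25 to 0.8 m from the base axis. Payload 8.5 kg.
Tool frame: the origin (TCP) lies on the centre line of the jaws, within the pads' length; the fingertips stand manip.tip_reach ahead of it and the grasp point (between the pads) is the TCP (manip.tip_reach is the distance from the TCP to the fingertips, in m); z points along the fingers, y is the direction in which the jaws open and shut (so a half turn about z gives the same grasp; the last joint's range is limited). The gripper opens to 85 mm and grips with 20 to 120 N. Pads are 22 mm wide; open, the fingers measure 114 mm over their backs; the gripper's body (76 mm by 85 mm) begins 54 mm behind the grasp point. The pads swing forward as they close: fully open they stand 13 mm farther back than shut.
Start: joints at [-1.309, 0.238, -0.013, 1.319, 0, 1.571], TCP at [0.136, -0.507, 0.25] pointing down, gripper open.
Joint ranges: [-2.66, 2.66], [-1.03, 1.9], [-1.14, 1.46], [-1.82, 2.27], [-1.45, 1.34], [-3.14, 3.14]. Speed limits (rad/s): [2.22, 2.22, 2.79, 3.14, 3.14, 3.14].

INTERFACE

Orientations are given as a unit quaternion [x, y, z, w].
In Python, from station import sensors, eyes, workorder, manip gives the robot as it stands.
- The arm moves only by the tool drive_tool, never from a script. Its argument "increments" is one flat list of numbers, 4 for each row, row after row: the shift along the tool's x, y, z in m, then the turn about the tool's z in degrees. A call has exactly 8 rows; each row is the pose to reach, as a shift and turn from the pose commanded when the call began, along the tool's axes at that moment; what a row does not reach only later rows make up. A row lasts 1/12 s, in which the tool goes at most 41.7 mm and 7.16 degrees, less where a joint would pass 70% of its speed; a pose out of reach is approached as far as the arm can. A call with a gripper value outside its range is refused whole. "gripper" is the closure, from 0 (fully open) to 1 (shut), set as the call begins (left out, the last holds). The fingers move at their own pace and stop on an object; the grip force is fixed at half the most. Time passes only in rows, so rows that repeat a pose let the fingers close, or fill a call up. It gives the time, the measured TCP pose, the force and the opening at its end, in the units of the state.
- sensors.get_state(): the state, without advancing time (a new reading comes with each control period).
- eyes.grab_frame(name): name is "scene" or "top"; returns (picture, depth): 420x560x3 uint8, red, green, blue; 420x560 float32, m along the optical axis (not along the pixel's ray), 0 where there is no reading.
- eyes.camera_info(name): a dict with "fx", "fy", "cx", "cy" (pixels), "k1" (the pictures are not rectified: a ray, as slopes to the right and down, at radius r is drawn at 1 + k1 r^2 times it, then the intrinsics apply), "view" (4x4, takes a point from world to camera coordinates). Camera axes: x right, y down, z forward; pixel columns grow to the right and rows downward; lengths in m; the calibration is good to about 2 mm. A picture is of the moment at which its call begins. camera_info takes no time and is no camera call.
- workorder.close_job(): hands the job in, once; it reports no verdict.
Trained networks look in the newest picture that a camera, given by its name, has taken for a name from the list of things; names that differ only in an ending like _2 or _b are one class to them, and where a whole thing is asked for, a point or a joint stands for the part that bears it (a point fixed in the world has none). Each returns a list of dicts, best first, with "conf" (0 to 1); they miss things now and then, are a little off and sometimes report something else, mostly with a low value. They report only what shows in the picture. A call takes as long as a camera call. They do not tell look-alikes from the thing itself.
- eyes.recognise(camera, label): "extent" ([left, top, right, bottom] as shares, 0 to 1, of the picture: columns of its width, rows of its height, round what is visible of it).
- eyes.pinpoint(camera, label): "location" ([column, row] as shares, 0 to 1, of the picture: columns of its width, rows of its height: a listed point, or the origin of a listed thing).
The state is a dict: "t": time; "joint_pos": joint angles; "qvel": joint speeds; "joint_torque": joint torques, N m; "tool_pos": TCP position; "orientation": TCP orientation; "wrist_force": force on the tool from outside, world axes, zero at the start; "torque": the same for the moment, N m; "finger_gap": finger opening in m.
Only numpy, scipy, OpenCV 4.12 (cv2) and the standard library are available. Lean on these libraries where they do the work, as an engineer would, in place of code of your own. Each camera call takes 0.05 s, during which the arm holds its last target. There are 200 camera calls.

TASK

Take the steel thrust disc by its stud out of the blue tray and lay it flat on the plain half of the aluminium gearbox cover plate. Then slide it, not carry it, along the plate's face, feeling for the shallow round recess in the other half until it drops in and lies flat on the bottom, and let go. Slide gently: do not force the disc against the plate or the recess's edge (10 newtons is plenty), keep it upright, and leave the bearing, the sleeve and the hex key where they are.

Things in the scene. Friction and masses are not known exactly. Their poses are not given: they have to be found in the camera images.
- disc_mid (a point): Thrust disc: flat steel disc 50 mm in diameter, 7 mm thick, with an upright brass stud 14 mm in diameter on its centre rising 23 mm above the disc (30 mm tall in all, about 0.12 kg); 1.5 mm bevel round its lower edge. Point on its axis, half-way up: 15 mm above its underside. z is the stud's axis, pointing up. It starts in the tray.
- tray: Low blue tray, 110 x 110 x 12 mm, walls 4 mm thick, floor 4 mm thick. Origin at the centre of its underside on the bench. It does not move.
- cradle: Wooden cradle, 210 (x) x 300 (y) x 20 mm, steel edge strips rising to 28 mm. Origin at the centre of its underside. In it an aluminium gearbox cover plate, 140 x 250 x 14 mm, is fixed along y, up to 18 mm off centre in x and 9 mm in y; its level top face is 34 mm above this origin. Half of it (-y) is plain, the other (+y) has the round recess. Nothing here moves.
- landing (a point): Point at the height of the plate's top face over the middle of its plain half (cradle frame 0, -65, 34 mm), a good place to lay the disc. Axes as the cradle's.
- search (a point): Point on the plate's top face (cradle frame 0, 60, 34 mm) near the only recess: 53 mm wide, 5 mm deep, 1 mm bevel at the mouth, dark floor. True centre up to 18 mm from here along the cradle's x, 9 mm along y: feel or look for it. A disc at home stands 2 mm proud and resists a push; half in, it leans the way it must go; on the face it slides at 1 to 2 N.
- bearing_mid (a point): Bystander: loose steel bearing ring, 62 mm outside, 30 mm bore, 16 mm high, on the bench; point at its centre. Leave it.
- sleeve_mid (a point): Bystander: loose dark steel sleeve standing on the bench, 36 mm outside, 45 mm tall; point at its centre. Leave it.
- hexkey_mid (a point): Bystander: T-handled hex key with a blue handle 112 mm wide and a steel shank about 150 mm long pointing along its x, lying on the bench; point at the middle of the handle, 11 mm up. Leave it.
- disc: The same thrust disc; origin at the centre of its underside (grasp by its stud: see disc_mid).
There are look-alikes about, which are no part of the job. Leave any orange or red look-alike of the disc alone.

How it is judged:
On the way, in this order (a step that is already met when the one before it is completed fails the run):
1. the disc lies flat on the plain half of the plate (z of disc_mid in the frame of cradle between 0.0475 and 0.0505 m and angle between disc_mid's own z axis and vertical below 0.05 rad and y of disc_mid in the frame of cradle between -0.125 and 0 m and x of disc_mid in the frame of cradle between -0.06 and 0.06 m), for 0.2 s.
2. the disc has dropped flat into the recess (z of disc_mid in the frame of cradle between 0.0425 and 0.0455 m and horizontal distance between disc_mid and search below 0.022 m and angle between disc_mid's own z axis and vertical below 0.05 rad), for 0.2 s.
At the end, for the whole second after the job is handed in: The disc lies flat (within 0.05 rad) on the bottom of the recess, its underside 3.5 to 6.5 mm below the plate's face and within 22 mm of search, at rest and released (all of step 2 and contact force between the fingers and disc below 0.1 N and linear speed of disc below 0.01 m/s); the robot touches nothing.
It fails at once if the disc is carried over the recess half instead of slid: its underside more than 6 mm above the face within 55 mm of search (horizontal distance between disc_mid and search below 0.055 m and z of disc_mid in the frame of cradle above 0.055 m).
It fails at once if near the recess (within 55 mm of search) the disc is forced against the plate with more than 15 N (horizontal distance between disc_mid and search below 0.055 m and contact force between disc and cradle above 15 N).
It fails at once if the disc is tipped by more than 0.5 rad (angle between disc_mid's own z axis and vertical above 0.5 rad).
It fails at once if the bearing, sleeve or hex key is moved by more than 15 mm (distance of any of bearing_mid, sleeve_mid, hexkey_mid from where it was at the start of the episode above 0.015 m).
It also fails if it takes over 72 s, if anything falls off the work surface, if the arm or the gripper's body presses on something with over 40 N, if the wrist force passes 120 N, or if a joint passes its speed limit or range.

## Working session

There is one attempt and no reset: what is moved stays moved. The work goes in short steps, Python scripts to look and compute and a tool call to move; the robot and the scene stay as the last step left them, time stands still between calls to the robot, and variables do not carry over. Pictures are saved under pics/ and viewed, about 8 in all and at most 12, crops included, and the job is handed in when it is done.

Besides the shell and the picture viewer there is one more tool, called after "Emit:" as name(argument=value, ...) on one line, values as JSON. drive_tool: Moves the arm, as the interface text tells. Its arguments: {"type":"object","properties":{"increments":{"type":"array"},"gripper":{"type":"number"}},"required":["increments"]}

```bash
mkdir -p pics; ls; cat > h.py <<'E'
import numpy as np, cv2
from station import sensors, eyes, workorder, manip
def ray(ci,u,v):
    d=np.array([(u-ci['cx'])/ci['fx'],(v-ci['cy'])/ci['fy']]);p=d.copy()
    for _ in range(20): p=d/(1+ci['k1']*(p@p))
    return p
def cam2w(ci,u,v,z):
    p=ray(ci,u,v);return (np.linalg.inv(np.array(ci['view']))@np.array([p[0]*z,p[1]*z,z,1]))[:3]
def at_h(ci,u,v,h):
    M=np.linalg.inv(np.array(ci['view']));p=ray(ci,u,v);d=M[:3,:3]@np.array([p[0],p[1],1]);o=M[:3,3]
    return o+d*(h-o[2])/d[2]
def proj(ci,P):
    c=np.array(ci['view'])@np.append(P,1);p=c[:2]/c[2];p=p*(1+ci['k1']*(p@p))
    return np.array([ci['fx']*p[0]+ci['cx'],ci['fy']*p[1]+ci['cy']])
E
python3 - <<'E'
from h import *
s=sensors.get_state();print(s['t'],s['tool_pos'],s['orientation'],s['finger_gap'],manip.tip_reach)
for c in ('top','scene'):
    p,d=eyes.grab_frame(c);cv2.imwrite(f'pics/{c}0.png',p[:,:,::-1]);np.savez(f'{c}0.npz',p=p,d=d)
    ci=eyes.camera_info(c);print(c,ci)
    for l,h in (('disc_mid',.019),('tray',0),('cradle',0),('landing',.034),('search',.034),('bearing_mid',.008),('sleeve_mid',.0225),('hexkey_mid',.011)):
        for r in eyes.pinpoint(c,l)[:3]:
            u,v=r['location'][0]*560,r['location'][1]*420
            print(l,round(r['conf'],2),round(u),round(v),at_h(ci,u,v,h).round(4))
E
```

```text
pics
0.0 [ 0.13578648 -0.50672133  0.24967206] [ 9.91444803e-01  1.30524530e-01 -9.85820233e-05 -7.34888746e-04] 0.08538443868796086 0.019
top {'fx': 397.2761386019869, 'fy': 397.2761386019869, 'cx': 278.6982076077332, 'cy': 210.01588808591538, 'k1': -0.05431552994147629, 'view': array([[-2.01409330e-02, -9.99789030e-01, -4.02973000e-03,
        -2.29786361e-02],
       [-9.82940526e-01,  2.05381995e-02, -1.82773372e-01,
         4.87153784e-01],
       [ 1.82817576e-01,  2.79758687e-04, -9.83146813e-01,
         9.64885939e-01],
       [ 0.00000000e+00,  0.00000000e+00,  0.00000000e+00,
         1.00000000e+00]])}
disc_mid 0.73 354 166 [ 0.6061 -0.2351  0.019 ]
disc_mid 0.57 362 212 [ 0.4819 -0.2507  0.019 ]
disc_mid 0.5 361 263 [ 0.3501 -0.2396  0.019 ]
tray 0.63 360 215 [ 0.478  -0.2474  0.    ]
cradle 0.74 240 192 [0.5453 0.0693 0.    ]
cradle 0.5 361 211 [ 0.4877 -0.2522  0.    ]
landing 0.74 265 190 [0.5414 0.0018 0.034 ]
search 0.6 215 194 [0.5341 0.1316 0.034 ]
bearing_mid 0.67 408 158 [ 0.6287 -0.3875  0.008 ]
bearing_mid 0.33 120 186 [0.5671 0.3942 0.008 ]
sleeve_mid 0.66 4
[... 230 characters left out ...]
.47378222,  0.88061971, -0.00627179, -0.22870463],
       [ 0.66422954, -0.36202007, -0.6540188 , -0.29129783],
       [-0.57821236,  0.30569657, -0.7564523 ,  1.37631779],
       [ 0.        ,  0.        ,  0.        ,  1.        ]])}
disc_mid 0.83 175 264 [ 0.4816 -0.2465  0.019 ]
disc_mid 0.72 204 305 [ 0.6059 -0.2303  0.019 ]
disc_mid 0.52 156 223 [ 0.3513 -0.2443  0.019 ]
tray 0.79 179 267 [ 0.4812 -0.24    0.    ]
cradle 0.74 317 231 [0.538  0.0792 0.    ]
landing 0.92 288 237 [ 0.5441 -0.0017  0.034 ]
search 0.82 338 218 [0.5505 0.125  0.034 ]
search 0.27 126 354 [ 0.6404 -0.3992  0.034 ]
bearing_mid 0.68 126 351 [ 0.6209 -0.4001  0.008 ]
hexkey_mid 0.95 431 190 [0.5704 0.3907 0.011 ]
```

View pics/top0.png

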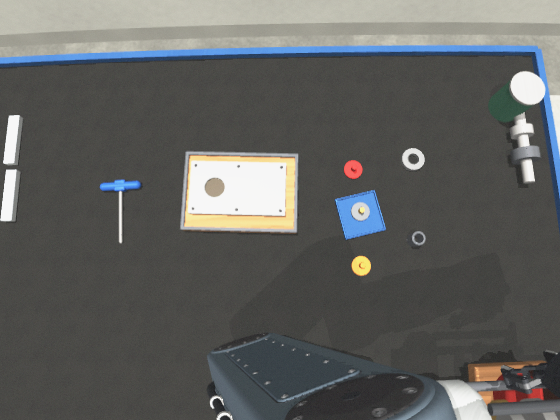

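View pics/scene0.png

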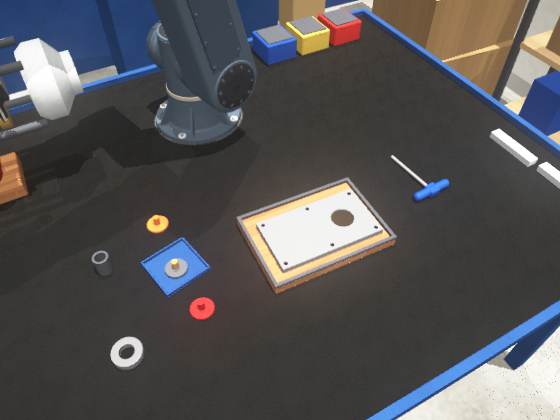

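The top view shows the steel disc in the tray at (361,211), the recess at (214,187), the cradle at about (240,192), and red and orange look-alikes at (353,170) and (361,266). The scene view agrees: disc (175,266), recess (343,218). Next I'll measure these by segmentation.

```bash
python3 - <<'E'
from h import *
R={'top':((195,170,235,206),(345,198,378,226)),'scene':((322,200,366,236),(158,252,195,282))}
for c in R:
    ci=eyes.camera_info(c);f=np.load(f'{c}0.npz');p=f['p'];d=f['d']
    g=cv2.cvtColor(p,cv2.COLOR_RGB2GRAY);hsv=cv2.cvtColor(p,cv2.COLOR_RGB2HSV)
    def big(m,off,h,nm):
        n,l,st,ce=cv2.connectedComponentsWithStats(m.astype(np.uint8))
        i=1+np.argmax(st[1:,4]);u,v=ce[i]+off
        print(c,nm,st[i],(u,v),at_h(ci,u,v,h).round(4),'depth:',cam2w(ci,u,v,d[int(round(v)),int(round(u))]).round(4))
    x0,y0,x1,y1=R[c][0];big(g[y0:y1,x0:x1]<150,np.array([x0,y0]),.034,'recess')
    x0,y0,x1,y1=R[c][1];q=hsv[y0:y1,x0:x1]
    big((q[...,0]>12)&(q[...,0]<35)&(q[...,1]>90),np.array([x0,y0]),.03,'stud')
    big(~((q[...,0]>90)&(q[...,0]<130)&(q[...,1]>100))&(g[y0:y1,x0:x1]>100),np.array([x0,y0]),.012,'disc')
# plate & disc from top: plate white rect
ci=eyes.camera_info('top');f=np.load('top0.npz');p=f['p'];hsv=cv2.cvtColor(p,cv2.COLOR_RGB2HSV)
m=np.zeros(p.shape[:2],np.uint8);m[145:240,175:305]=((hsv[...,1]<40)&(hsv[...,2]>190))[145:240,175:305]
m=cv2.morphologyEx(m,cv2.MORPH_OPEN,np.ones((5,5)))
cs,_=cv2.findContours(m,0,1);k=max(cs,key=cv2.contourArea)
w=np.array([at_h(ci,*q[0],.034)[:2] for q in k],np.float32);print('plate',cv2.minAreaRect(w))
m=np.zeros(p.shape[:2],np.uint8);m[145:240,175:305]=(hsv[...,2]>75)[145:240,175:305]
cs,_=cv2.findContours(m,0,1);k=max(cs,key=cv2.contourArea)
w=np.array([at_h(ci,*q[0],.028)[:2] for q in k],np.float32);print('cradle',cv2.minAreaRect(w))
dw=[cam2w(ci,u,v,f['d'][v,u])[2] for u,v in ((255,190),(265,180),(240,200),(214,187),(390,210),(361,213),(368,213),(350,225))];print(np.round(dw,4))
E
```

```text
top recess [12  9  5  3  7] (np.float64(209.0), np.float64(180.0)) [0.5722 0.1475 0.034 ] depth: [0.5732 0.1482 0.0302]
top stud [14 11  5  4 13] (np.float64(360.84615384615387), np.float64(210.69230769230768)) [ 0.4831 -0.245   0.03  ] depth: [ 0.4828 -0.2446  0.0321]
top disc [  6   4  19  19 289] (np.float64(359.97923875432525), np.float64(210.97923875432525)) [ 0.4857 -0.2465  0.012 ] depth: [ 0.4817 -0.2419  0.0339]
scene recess [  9  10  23  16 292] (np.float64(342.1232876712329), np.float64(217.55479452054794)) [0.5544 0.1339 0.034 ] depth: [0.5516 0.1363 0.0298]
scene stud [14  9  7  9 39] (np.float64(175.07692307692307), np.float64(265.2564102564103)) [ 0.4939 -0.2482  0.03  ] depth: [ 0.4894 -0.2477  0.024 ]
scene disc [  7   6  23  21 367] (np.float64(175.84468664850135), np.float64(267.59128065395095)) [ 0.4872 -0.2472  0.012 ] depth: [ 0.4916 -0.2478  0.018 ]
plate ((0.5510807037353516, 0.07477562129497528), (0.2507060170173645, 0.14186888933181763), 87.39399719238281)
cradle ((0.542421817779541, 0.07183802872896194), (0.3457300662994385, 0.2529030442237854), 88.641845703125)
[ 0.0288  0.03    0.0324  0.0259 -0.0009  0.0207  0.008  -0.0008]
```

```bash
python3 - <<'E'
from h import *
R={'top':((200,172,230,202),(345,198,378,226)),'scene':((322,200,366,236),(158,252,195,282))}
for c in R:
    ci=eyes.camera_info(c);f=np.load(f'{c}0.npz');p=f['p'];g=cv2.cvtColor(p,cv2.COLOR_RGB2GRAY)
    x0,y0,x1,y1=R[c][0];q=g[y0:y1,x0:x1];t,m=cv2.threshold(q,0,255,cv2.THRESH_OTSU+cv2.THRESH_BINARY_INV)
    cs,_=cv2.findContours(m,0,1);k=max(cs,key=cv2.contourArea)
    w=np.array([at_h(ci,*(a[0]+[x0,y0]),.034)[:2] for a in k]);print(c,t,'recess ellipse',cv2.fitEllipse((w*1000).astype(np.float32)), 'mid',(w.max(0)+w.min(0))/2)
    x0,y0,x1,y1=R[c][1];hsv=cv2.cvtColor(p,cv2.COLOR_RGB2HSV)[y0:y1,x0:x1]
    m=((hsv[...,1]<90)&(g[y0:y1,x0:x1]>90)|((hsv[...,0]<40)&(hsv[...,1]>60)&(hsv[...,2]>90))).astype(np.uint8)
    cs,_=cv2.findContours(m,0,1);k=max(cs,key=cv2.contourArea)
    w=np.array([at_h(ci,*(a[0]+[x0,y0]),.011)[:2] for a in k]);print('disc',cv2.fitEllipse((w*1000).astype(np.float32)))
    m=((hsv[...,0]>12)&(hsv[...,0]<35)&(hsv[...,1]>90)).astype(np.uint8)
    v,u=np.nonzero(m);print('stud px',u.mean()+x0,v.mean()+y0,[at_h(ci,u.mean()+x0,v.mean()+y0,h).round(4) for h in(.024,.034)], v.min()+y0,v.max()+y0)
    # yaw of plate, tray
ci=eyes.camera_info('top');p=np.load('top0.npz')['p'];hsv=cv2.cvtColor(p,cv2.COLOR_RGB2HSV)
m=np.zeros(p.shape[:2],np.uint8);a=(slice(180,250),slice(325,395));m[a]=((hsv[...,0]>95)&(hsv[...,0]<125)&(hsv[...,1]>120)&(hsv[...,2]>70))[a]
cs,_=cv2.findContours(m,0,1);k=max(cs,key=cv2.contourArea)
print('tray',cv2.minAreaRect(np.array([at_h(ci,*q[0],.012)[:2] for q in k],np.float32)))
cv2.imwrite('pics/crop1.png',np.hstack([cv2.resize(p[140:245,170:310][:,:,::-1],None,fx=4,fy=4,interpolation=cv2.INTER_CUBIC),cv2.resize(p[185:240,330:390][:,:,::-1],(228,420),interpolation=cv2.INTER_CUBIC)]))
E
```

```text
top 203.0 recess ellipse ((553.4826049804688, 133.71034240722656), (49.30892562866211, 49.47583770751953), 137.5532684326172) mid [0.55319286 0.13298517]
disc ((485.92694091796875, -246.5012664794922), (48.00157928466797, 48.61363220214844), 55.59334182739258)
stud px 360.84615384615387 210.69230769230768 [array([ 0.4842, -0.2463,  0.024 ]), array([ 0.4824, -0.2442,  0.034 ])] 209 212
scene 171.0 recess ellipse ((553.893310546875, 134.06068420410156), (47.18579864501953, 51.37954330444336), 146.15655517578125) mid [0.55382409 0.13447412]
disc ((486.29541015625, -247.0948486328125), (47.85984420776367, 50.8502197265625), 85.63368225097656)
stud px 175.07692307692307 265.2564102564103 [array([ 0.4894, -0.2477,  0.024 ]), array([ 0.4968, -0.2486,  0.034 ])] 261 269
tray ((0.4774733781814575, -0.24546384811401367), (0.11181304603815079, 0.11067172139883041), 12.117807388305664)
```

View pics/crop1.png

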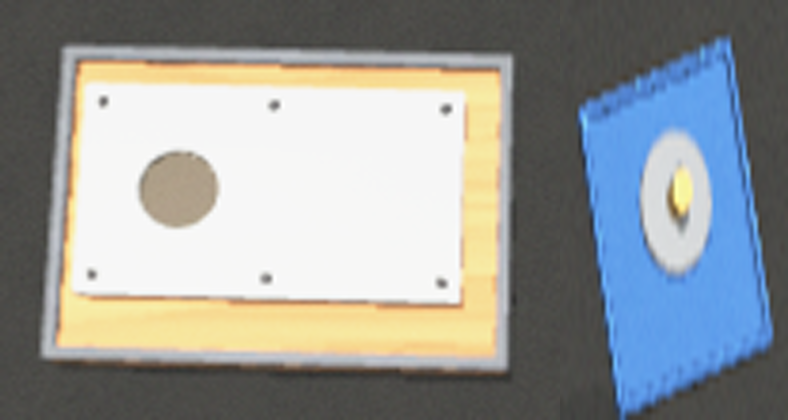

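The two cameras agree: disc at (0.486, -0.247), recess at (0.5535, 0.134). The first move goes towards the disc and squares up the yaw.

Emit:
drive_tool(increments=[0.03,-0.012,0,2,0.065,-0.026,0,4,0.1,-0.04,0,6,0.135,-0.054,0,8,0.17,-0.067,0,10,0.205,-0.081,0,12,0.24,-0.095,0,14,0.27,-0.107,0,15], gripper=0)

```text
t: 1.57
tool_pos: [0.3706, -0.3322, 0.2505]
orientation: [1.0, -0.001, 0.0, 0.0]
wrist_force: [0.1, -0.1, -0.7]
finger_gap: 0.0855
```

```bash
cat >> h.py <<'E'
from scipy.spatial.transform import Rotation as Ro
def to(x,y,z):
    s=sensors.get_state();R=Ro.from_quat(s['orientation']).as_matrix();d=np.array([x,y,z])-s['tool_pos']
    print('t',round(s['t'],2),'pos',np.round(s['tool_pos'],4),'yaw',np.degrees(np.arctan2(R[1,0],R[0,0])).round(2),'tilt',np.degrees(np.arccos(-R[2,2])).round(2),'gap',round(s['finger_gap'],4),'F',np.round(s['wrist_force'],2),'M',np.round(s['torque'],3),'move',(R.T@d).round(4))
E
python3 -c "
from h import *
to(.486,-.2468,.1)"
```

```text
t 1.57 pos [ 0.3706 -0.3322  0.2505] yaw -0.09 tilt 0.03 gap 0.0855 F [ 0.09 -0.06 -0.68] M [-0.028 -0.058  0.   ] move [ 0.1152 -0.0856  0.1505]
```

Emit:
drive_tool(increments=[0.023,-0.017,0.02,0,0.046,-0.034,0.045,0,0.069,-0.051,0.07,0,0.092,-0.068,0.095,0,0.112,-0.083,0.12,0,0.116,-0.0865,0.14,0,0.1165,-0.0867,0.15,0,0.1165,-0.0867,0.15,0])

```text
t: 2.23
tool_pos: [0.4843, -0.2462, 0.0981]
orientation: [1.0, 0.001, -0.002, -0.001]
wrist_force: [0.2, 0.0, 0.9]
finger_gap: 0.0854
```

```bash
python3 - <<'E'
from h import *
to(.486,-.2468,.033)
for c in ('top','scene'):
    p,d=eyes.grab_frame(c);np.savez(f'{c}1.npz',p=p,d=d);q=proj(eyes.camera_info(c),[.486,-.247,.05]).astype(int);u,v=q;print(q)
    cv2.imwrite(f'pics/{c}1.png',cv2.resize(p[max(v-60,0):v+60,max(u-70,0):u+70][:,:,::-1],None,fx=4,fy=4,interpolation=cv2.INTER_CUBIC))
E
```

```text
t 2.23 pos [ 0.4843 -0.2462  0.0981] yaw 0.06 tilt 0.24 gap 0.0854 F [0.16 0.05 0.89] M [-0.028 -0.04   0.049] move [0.002  0.0007 0.0651]
[363 208]
[172 256]
```

View pics/scene1.png

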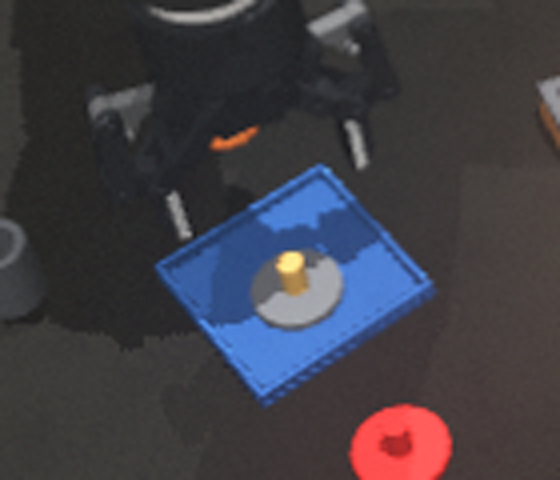

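Scene crop: the brass stud (290,260) stands between the open fingertips (180,235) and (360,165), and nothing else is near. I'll descend and grip.

Emit:
drive_tool(increments=[0.001,0.0005,0.015,0,0.001,0.0005,0.03,0,0.0015,0.0005,0.04,0,0.0015,0.0005,0.05,0,0.0015,0.0005,0.058,0,0.0015,0.0005,0.063,0,0.0015,0.0005,0.0645,0,0.0015,0.0005,0.0645,0])

```text
t: 3.0
tool_pos: [0.4869, -0.2477, 0.0357]
orientation: [1.0, -0.0, -0.0, -0.0]
wrist_force: [-1.0, 0.5, -0.0]
finger_gap: 0.0851
```

Emit:
drive_tool(increments=[0,0,0,0,0,0,0,0,0,0,0,0,0,0,0,0,0,0,0,0,0,0,0,0,0,0,0,0,0,0,0,0], gripper=1)

```text
t: 3.67
tool_pos: [0.4871, -0.2477, 0.0362]
orientation: [1.0, 0.0, 0.0, 0.0]
wrist_force: [-1.0, -0.1, 4.3]
finger_gap: 0.0118
```

```bash
python3 -c "
from h import *
to(.486,-.2468,.1)"
```

```text
t 3.67 pos [ 0.4871 -0.2477  0.0362] yaw 0.0 tilt 0.03 gap 0.0118 F [-1.03 -0.13  4.32] M [ 0.077  0.184 -0.004] move [-0.0011 -0.0009 -0.0638]
```

Emit:
drive_tool(increments=[0,0,0,0,0,0,0,0,0,0,-0.002,0,0,0,-0.006,0,0,0,-0.012,0,0,0,-0.02,0,0,0,-0.025,0,0,0,-0.025,0], gripper=1)

```text
t: 4.33
tool_pos: [0.4878, -0.248, 0.0623]
orientation: [1.0, -0.0, 0.001, 0.0]
wrist_force: [-0.8, -1.0, -1.8]
finger_gap: 0.0115
```

```bash
python3 - <<'E'
from h import *
to(.55,.008,.1)
P=[]
for c in ('top','scene'):
    p,d=eyes.grab_frame(c);u,v=proj(eyes.camera_info(c),[.486,-.247,.04]).astype(int);P.append(cv2.resize(p[v-40:v+40,u-48:u+48][:,:,::-1],None,fx=4,fy=4,interpolation=cv2.INTER_CUBIC))
cv2.imwrite(f'pics/lift.png',np.hstack(P))
E
```

```text
t 4.33 pos [ 0.4878 -0.248   0.0623] yaw -0.0 tilt 0.12 gap 0.0115 F [-0.75 -1.   -1.81] M [ 0.008 -0.051  0.028] move [ 0.0623 -0.256  -0.0378]
```

View pics/lift.png

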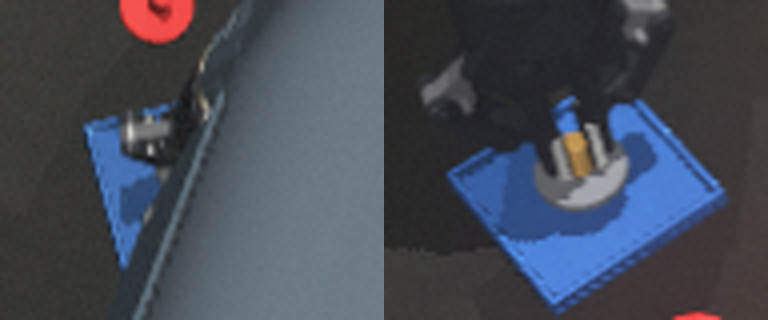

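Scene view: the disc hangs level on its stud between the pads (575,150 in the crop), clear of the tray. Carry it high to the plain half.

Emit:
drive_tool(increments=[0,-0.005,-0.02,0,0.008,-0.035,-0.035,0,0.017,-0.07,-0.045,0,0.025,-0.105,-0.045,0,0.034,-0.14,-0.045,0,0.043,-0.175,-0.045,0,0.05,-0.205,-0.045,0,0.054,-0.225,-0.045,0])

```text
t: 5.1
tool_pos: [0.5413, -0.0199, 0.1056]
orientation: [1.0, 0.001, -0.0, -0.0]
wrist_force: [0.9, 0.3, -0.8]
finger_gap: 0.0115
```

Emit:
drive_tool(increments=[0.002,-0.01,0,0,0.005,-0.022,0,0,0.008,-0.031,0.005,0,0.008,-0.031,0.012,0,0.008,-0.031,0.02,0,0.008,-0.031,0.026,0,0.008,-0.031,0.03,0,0.008,-0.031,0.03,0])

```text
t: 5.77
tool_pos: [0.5481, 0.0033, 0.0745]
orientation: [1.0, 0.003, -0.001, -0.002]
wrist_force: [-0.3, -0.1, -1.7]
finger_gap: 0.0116
```

```bash
python3 - <<'E'
from h import *
to(.55,.008,.068)
P=[]
for c in ('top','scene'):
    p,d=eyes.grab_frame(c);np.savez(f'{c}2.npz',p=p,d=d);u,v=proj(eyes.camera_info(c),[.55,.04,.04]).astype(int);P.append(cv2.resize(p[v-60:v+60,u-80:u+80][:,:,::-1],(400,300),interpolation=cv2.INTER_CUBIC))
cv2.imwrite(f'pics/over.png',np.hstack(P))
E
```

```text
t 5.77 pos [0.5481 0.0033 0.0745] yaw 0.3 tilt 0.24 gap 0.0116 F [-0.28 -0.09 -1.68] M [-0.016 -0.018 -0.019] move [ 0.002  -0.0047  0.0065]
```

View pics/over.png

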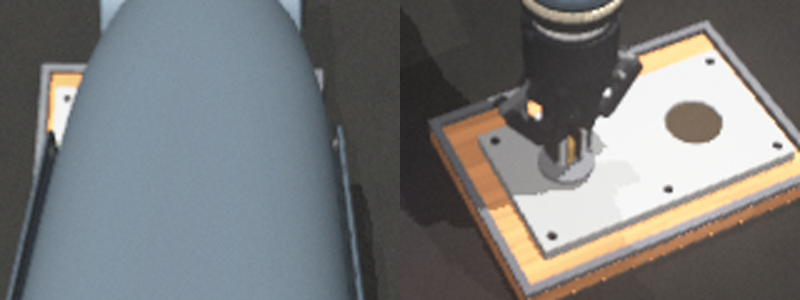

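Scene crop: the disc (568,165) is over the plain half and the recess is at (693,122). I'll lower it until it touches.

Emit:
drive_tool(increments=[0,0,0.001,0,0,0,0.002,0,0,0,0.003,0,0,0,0.004,0,0,0,0.005,0,0,0,0.005,0,0,0,0.005,0,0,0,0.005,0])

```text
t: 6.53
tool_pos: [0.549, 0.0041, 0.0708]
orientation: [1.0, 0.003, -0.0, -0.002]
wrist_force: [-1.2, -0.4, -0.8]
finger_gap: 0.0115
```

```bash
python3 -c "
from h import *
to(.55,.008,.066)"
```

```text
t 6.53 pos [0.549  0.0041 0.0708] yaw 0.38 tilt 0.2 gap 0.0115 F [-1.22 -0.41 -0.82] M [0.044 0.035 0.038] move [ 0.001  -0.0038  0.0049]
```

Emit:
drive_tool(increments=[0,0,0.0005,0,0,0,0.001,0,0,0,0.0015,0,0,0,0.002,0,0,0,0.002,0,0,0,0.002,0,0,0,0.002,0,0,0,0.002,0])

```text
t: 7.2
tool_pos: [0.549, 0.0041, 0.0688]
orientation: [1.0, 0.003, -0.0, -0.002]
wrist_force: [0.3, -0.9, -1.7]
finger_gap: 0.0112
```

Emit:
drive_tool(increments=[0,0,0.0005,0,0,0,0.001,0,0,0,0.001,0,0,0,0.001,0,0,0,0.001,0,0,0,0.001,0,0,0,0.001,0,0,0,0.001,0])

```text
t: 7.87
tool_pos: [0.549, 0.0041, 0.0678]
orientation: [1.0, 0.003, -0.0, -0.002]
wrist_force: [0.2, -0.0, -1.8]
finger_gap: 0.0111
```

Emit:
drive_tool(increments=[0,0,0.0005,0,0,0,0.001,0,0,0,0.001,0,0,0,0.001,0,0,0,0.001,0,0,0,0.001,0,0,0,0.001,0,0,0,0.001,0])

```text
t: 8.53
tool_pos: [0.549, 0.0041, 0.0668]
orientation: [1.0, 0.003, -0.0, -0.002]
wrist_force: [-0.6, -0.7, -1.1]
finger_gap: 0.0114
```

Emit:
drive_tool(increments=[0,0,0.0005,0,0,0,0.001,0,0,0,0.001,0,0,0,0.001,0,0,0,0.001,0,0,0,0.001,0,0,0,0.001,0,0,0,0.001,0])

```text
t: 9.2
tool_pos: [0.5491, 0.0041, 0.066]
orientation: [1.0, 0.003, 0.0, -0.002]
wrist_force: [-1.8, 0.8, 4.0]
finger_gap: 0.0115
```

Contact at TCP z 0.066. Now I'll measure the disc relative to the recess in the same picture, and how the tool axes lie.

```bash
python3 - <<'E'
from h import *
to(.55,.13,.0662)
c='scene';ci=eyes.camera_info(c);p,d=eyes.grab_frame(c)
for r in eyes.pinpoint(c,'disc_mid')[:3]:
    u,v=r['location'][0]*560,r['location'][1]*420;print(round(r['conf'],2),round(u),round(v),at_h(ci,u,v,.049).round(4))
g=cv2.cvtColor(p,cv2.COLOR_RGB2GRAY)
x0,y0,x1,y1=325,200,366,236;t,m=cv2.threshold(g[y0:y1,x0:x1],0,255,cv2.THRESH_OTSU+cv2.THRESH_BINARY_INV)
cs,_=cv2.findContours(m,0,1);k=max(cs,key=cv2.contourArea)
w=np.array([at_h(ci,*(a[0]+[x0,y0]),.034)[:2] for a in k]);print('recess',cv2.fitEllipse((w*1000).astype(np.float32)))
u,v=proj(ci,[.549,.004,.041]);print(u,v);u,v=int(u),int(v);u0,v0=u-33,v-28
q=cv2.resize(p[v0:v0+50,u0:u0+66][:,:,::-1],None,fx=12,fy=12,interpolation=cv2.INTER_CUBIC)
# overlay of expected top rim of the disc at TCP-based guess
pts=np.array([(proj(ci,[.548+.025*np.cos(a),.0041+.025*np.sin(a),.041])-[u0,v0]+.5)*12 for a in np.linspace(0,6.28,60)]).astype(int)
cv2.polylines(q,[pts],True,(0,255,0),1);cv2.imwrite('pics/touch.png',q)
E
```

```text
t 9.2 pos [0.5491 0.0041 0.066 ] yaw 0.38 tilt 0.2 gap 0.0115 F [-1.76  0.85  3.95] M [0.074 0.331 0.069] move [ 0.0017 -0.1259  0.0002]
0.74 156 223 [ 0.3789 -0.2487  0.049 ]
0.57 203 306 [ 0.6236 -0.2362  0.049 ]
0.47 294 232 [0.5477 0.0105 0.049 ]
recess ((553.893310546875, 134.06068420410156), (47.18579864501953, 51.37954330444336), 146.15655517578125)
291.5367571986853 235.3732631293043
```

View pics/touch.png

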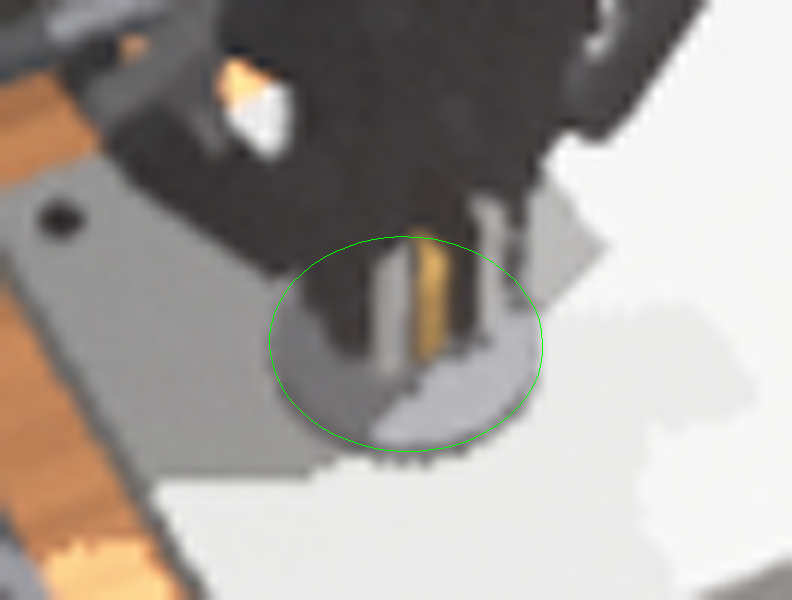

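The overlaid rim, predicted from the TCP, fits the seen disc (centre about (405,345) in the crop). So arm and cameras agree, and the disc lies flat. Target TCP is about (0.5546, 0.134). I'll ease the pressure a little and slide.

Emit:
drive_tool(increments=[0,-0.001,-0.0003,0,0.0002,-0.004,-0.0003,0,0.0004,-0.008,-0.0003,0,0.0006,-0.012,-0.0003,0,0.0008,-0.016,-0.0003,0,0.001,-0.019,-0.0003,0,0.001,-0.02,-0.0003,0,0.001,-0.02,-0.0003,0])

```text
t: 9.97
tool_pos: [0.5501, 0.0147, 0.0662]
orientation: [1.0, 0.011, -0.0, -0.006]
wrist_force: [0.5, -0.5, 2.2]
finger_gap: 0.0113
```

```bash
python3 -c "
from h import *
to(.5546,.1338,.066)"
```

```text
t 9.97 pos [0.5501 0.0147 0.0662] yaw 1.24 tilt 0.66 gap 0.0113 F [ 0.46 -0.46  2.25] M [-0.146 -0.058 -0.105] move [ 0.007  -0.1189  0.0016]
```

```bash
python3 -c "
from h import *
s=sensors.get_state();print(s['joint_pos'],s['qvel'],s['orientation'],s['joint_torque'])"
```

```text
[ 0.02075722  0.40514112 -0.27087359  0.89475775  0.01150272  3.14065684] [-0.00111175  0.00106154 -0.00018832 -0.00160904  0.00355584 -0.00130701] [ 9.99924638e-01  1.08461957e-02 -4.50660136e-05 -5.75116422e-03] [ 3.70356347e-01 -5.99084330e+01  2.82242757e+01  6.16679317e-02
  2.65733069e-01  4.40056247e-03]
```

Joint 6 has hit its 3.14 limit. I'll turn the tool by -24°, which does not matter to the round disc, to free it for the slide.

Emit:
drive_tool(increments=[0,0,-0.0003,-3,0,0,-0.0003,-7,0,0,-0.0003,-11,0,0,-0.0003,-15,0,0,-0.0003,-19,0,0,-0.0003,-23,0,0,-0.0003,-24,0,0,-0.0003,-24])

```text
t: 10.63
tool_pos: [0.5498, 0.0147, 0.0663]
orientation: [0.976, 0.218, 0.001, -0.006]
wrist_force: [-0.2, -0.2, -0.2]
finger_gap: 0.0116
```

```bash
python3 -c "
from h import *
to(.5546,.1338,.066);print(sensors.get_state()['joint_pos'])"
```

```text
t 10.63 pos [0.5498 0.0147 0.0663] yaw 25.2 tilt 0.67 gap 0.0116 F [-0.17 -0.24 -0.22] M [-0.107  0.082  0.004] move [ 0.0551 -0.1057  0.0017]
[ 0.02053744  0.40499006 -0.27088489  0.89562984  0.01172153  2.72235716]
```

Emit:
drive_tool(increments=[0.001,-0.002,0,0,0.003,-0.006,0.0001,0,0.006,-0.012,0.0002,0,0.009,-0.018,0.0003,0,0.012,-0.024,0.0004,0,0.015,-0.029,0.0005,0,0.0174,-0.0333,0.0006,0,0.0174,-0.0333,0.0006,0])

```text
t: 11.3
tool_pos: [0.5517, 0.0532, 0.0663]
orientation: [0.976, 0.219, 0.001, -0.006]
wrist_force: [0.5, 0.1, -1.0]
finger_gap: 0.0112
```

```bash
python3 -c "
from h import *
to(.5546,.1338,.066);print(sensors.get_state()['joint_pos'])"
```

```text
t 11.3 pos [0.5517 0.0532 0.0663] yaw 25.28 tilt 0.66 gap 0.0112 F [ 0.51  0.08 -1.  ] M [-0.048 -0.031  0.023] move [ 0.037  -0.0717  0.0012]
[ 0.09008779  0.41027754 -0.26179707  0.89787238  0.01152093  2.79043327]
```

Emit:
drive_tool(increments=[0.001,-0.002,0.0003,0,0.003,-0.006,0.0004,0,0.0065,-0.0125,0.0005,0,0.01,-0.0195,0.0006,0,0.0135,-0.0265,0.0007,0,0.017,-0.033,0.0008,0,0.02,-0.039,0.0009,0,0.0215,-0.0417,0.001,0])

```text
t: 11.97
tool_pos: [0.5535, 0.0999, 0.066]
orientation: [0.976, 0.219, 0.001, -0.005]
wrist_force: [-0.4, -3.2, 4.6]
finger_gap: 0.0114
```

```bash
python3 -c "
from h import *
to(.5546,.1338,.066)"
```

```text
t 11.97 pos [0.5535 0.0999 0.066 ] yaw 25.26 tilt 0.64 gap 0.0114 F [-0.43 -3.22  4.56] M [-0.861 -0.057 -0.008] move [ 0.0155 -0.0301  0.0004]
```

Emit:
drive_tool(increments=[0.001,-0.002,-0.0002,0,0.003,-0.006,-0.0002,0,0.006,-0.0115,-0.0001,0,0.009,-0.0175,0,0,0.012,-0.0235,0,0,0.0145,-0.028,0.0001,0,0.0155,-0.0301,0.0001,0,0.0155,-0.0301,0.0001,0])

```text
t: 12.63
tool_pos: [0.5541, 0.1336, 0.0657]
orientation: [0.976, 0.219, 0.001, -0.006]
wrist_force: [0.1, -0.5, -1.7]
finger_gap: 0.0114
```

```bash
python3 -c "
from h import *
to(.5546,.1338,.061)"
```

```text
t 12.63 pos [0.5541 0.1336 0.0657] yaw 25.28 tilt 0.68 gap 0.0114 F [ 0.13 -0.52 -1.72] M [ 0.021 -0.007 -0.038] move [0.0005 0.0001 0.0047]
```

There is no contact force at z 0.0657, so the disc is over the hole. Lower gently.

Emit:
drive_tool(increments=[0,0,0.0003,0,0,0,0.0006,0,0,0,0.0009,0,0,0,0.0012,0,0,0,0.0012,0,0,0,0.0012,0,0,0,0.0012,0,0,0,0.0012,0])

```text
t: 13.3
tool_pos: [0.5545, 0.1327, 0.065]
orientation: [0.976, 0.218, 0.001, -0.006]
wrist_force: [-0.3, 0.4, -1.8]
finger_gap: 0.0112
```

Emit:
drive_tool(increments=[0,0,0.0003,0,0,0,0.0006,0,0,0,0.0009,0,0,0,0.001,0,0,0,0.001,0,0,0,0.001,0,0,0,0.001,0,0,0,0.001,0])

```text
t: 13.97
tool_pos: [0.5545, 0.1328, 0.0639]
orientation: [0.976, 0.218, 0.001, -0.006]
wrist_force: [-0.7, -0.4, -1.9]
finger_gap: 0.0114
```

Emit:
drive_tool(increments=[0,0,0.0003,0,0,0,0.0006,0,0,0,0.0009,0,0,0,0.001,0,0,0,0.001,0,0,0,0.001,0,0,0,0.001,0,0,0,0.001,0])

```text
t: 14.63
tool_pos: [0.5545, 0.1328, 0.063]
orientation: [0.976, 0.218, 0.001, -0.006]
wrist_force: [-0.2, 0.3, -1.4]
finger_gap: 0.0116
```

Emit:
drive_tool(increments=[0,0,0.0003,0,0,0,0.0006,0,0,0,0.0009,0,0,0,0.001,0,0,0,0.001,0,0,0,0.001,0,0,0,0.001,0,0,0,0.001,0])

```text
t: 15.3
tool_pos: [0.5545, 0.1328, 0.0619]
orientation: [0.976, 0.218, 0.001, -0.006]
wrist_force: [-0.2, -0.4, -0.8]
finger_gap: 0.0112
```

Now 4 mm in, with no wall contact. The last millimetre:

Emit:
drive_tool(increments=[0,0,0.0002,0,0,0,0.0004,0,0,0,0.0006,0,0,0,0.0007,0,0,0,0.0007,0,0,0,0.0007,0,0,0,0.0007,0,0,0,0.0007,0])

```text
t: 15.97
tool_pos: [0.5545, 0.1328, 0.0612]
orientation: [0.976, 0.218, 0.001, -0.006]
wrist_force: [0.7, 0.2, -0.1]
finger_gap: 0.0114
```

```bash
python3 -c "
from h import *
to(.5546,.1338,.061)"
```

```text
t 15.97 pos [0.5545 0.1328 0.0612] yaw 25.22 tilt 0.65 gap 0.0114 F [ 0.7   0.15 -0.06] M [-0.023  0.01   0.011] move [ 0.0005 -0.0009  0.0003]
```

Emit:
drive_tool(increments=[0,0,0,0,0,0,0,0,0,0,0,0,0,0,0,0,0,0,0,0,0,0,0,0,0,0,0,0,0,0,0,0], gripper=0)

```text
t: 16.63
tool_pos: [0.5545, 0.1328, 0.0612]
orientation: [0.976, 0.218, 0.001, -0.006]
wrist_force: [0.8, -0.3, 0.2]
finger_gap: 0.0851
```

Emit:
drive_tool(increments=[0,0,0,0,0,0,-0.005,0,0,0,-0.015,0,0,0,-0.03,0,0,0,-0.05,0,0,0,-0.075,0,0,0,-0.1,0,0,0,-0.12,0])

```text
t: 17.3
tool_pos: [0.5549, 0.1315, 0.1842]
orientation: [0.976, 0.218, 0.002, -0.006]
wrist_force: [0.2, -0.0, -1.0]
finger_gap: 0.0857
```

Emit:
drive_tool(increments=[-0.03,0.01,0,0,-0.06,0.02,0,0,-0.09,0.03,0,0,-0.12,0.04,0,0,-0.14,0.045,0,0,-0.15,0.05,0,0,-0.15,0.05,0,0,-0.15,0.05,0,0])

```text
t: 17.97
tool_pos: [0.441, 0.0223, 0.1809]
orientation: [0.976, 0.218, 0.002, -0.005]
wrist_force: [-0.1, 0.3, 1.1]
finger_gap: 0.0857
```

```bash
python3 - <<'E'
from h import *
to(0.5,0,.2)
P=[]
for c in ('top','scene'):
    ci=eyes.camera_info(c);p,d=eyes.grab_frame(c);u,v=proj(ci,[.5535,.133,.04]).astype(int);P.append(cv2.resize(p[v-30:v+30,u-40:u+40][:,:,::-1],(400,300),interpolation=cv2.INTER_CUBIC))
    for l,h in (('disc_mid',.044),('bearing_mid',.008),('sleeve_mid',.0225),('hexkey_mid',.011)):
        for r in eyes.pinpoint(c,l)[:3]: print(c,l,round(r['conf'],2),at_h(ci,r['location'][0]*560,r['location'][1]*420,h).round(3))
    q=np.array([cam2w(ci,a,b,d[b,a]) for b in range(v-16,v+16) for a in range(u-18,u+18) if d[b,a]>0])
    r=np.hypot(q[:,0]-.5535,q[:,1]-.133);m=(r>.012)&(r<.022);n=(r>.031)&(r<.04);print(c,'disc top z',np.median(q[m,2]).round(4),'plate',np.median(q[n,2]).round(4),m.sum(),n.sum())
    A=np.c_[q[m,:2]-[.5535,.133],np.ones(m.sum())];print('slopes',np.linalg.lstsq(A,q[m,2],rcond=None)[0].round(4))
cv2.imwrite('pics/end.png',np.hstack(P))
E
```

```text
t 17.97 pos [0.441  0.0223 0.1809] yaw 25.17 tilt 0.67 gap 0.0857 F [-0.11  0.27  1.13] M [-0.017 -0.039 -0.003] move [ 0.044   0.045  -0.0193]
top disc_mid 0.84 [ 0.345 -0.23   0.044]
top disc_mid 0.8 [ 0.596 -0.225  0.044]
top bearing_mid 0.76 [ 0.629 -0.397  0.008]
top sleeve_mid 0.7 [ 0.411 -0.383  0.022]
top hexkey_mid 0.88 [0.567 0.392 0.011]
top disc top z nan plate nan 0 0
slopes [0. 0. 0.]
scene disc_mid 0.88 [ 0.372 -0.244  0.044]
scene disc_mid 0.87 [0.555 0.139 0.044]
scene disc_mid 0.56 [ 0.624 -0.243  0.044]
scene bearing_mid 0.81 [ 0.624 -0.399  0.008]
scene sleeve_mid 0.69 [ 0.41  -0.388  0.022]
scene hexkey_mid 0.9 [0.572 0.383 0.011]
scene disc top z 0.0363 plate 0.0345 132 286
slopes [-0.0112 -0.0095  0.0363]
  return _methods._mean(a, axis=axis, dtype=dtype,
  ret = ret.dtype.type(ret / rcount)
```

View pics/end.png

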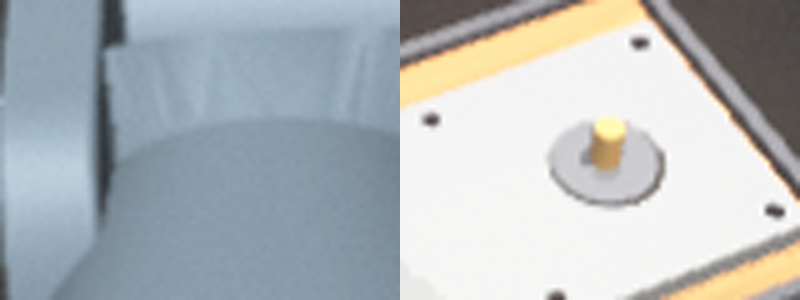

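The scene crop shows the disc at (607,165) sitting in the recess, level and about 1.8 mm proud, with the gripper well clear. Handing in.

```bash
python3 -c "
from h import *
print(workorder.close_job())"
```

```text
the job is handed in; nothing more can be done
None
```

The disc is in the recess, released, and the job was handed in at about 18 s of the 72 s allowed; `close_job` reports no verdict.

I took the disc by its stud from the tray and laid it flat on the plain half. I then slid it along the plate to the recess found in the pictures, lowered it 5 mm to the bottom, let go and backed off.

**Final checks**
- **Seating:** the scene camera's depth puts the disc top about 1.8 mm above the plate face, against 2 mm nominal. The fitted slopes are about 0.01 rad, so it lies level.
- **Forces:** the highest vertical wrist reading after a move while the disc was on the plate was about 4.6 N, which is roughly 6.4 N of contact once the disc's weight is counted. Readings come only at the end of each move, so brief peaks in between were not seen.
- **Bystanders:** re-measured bearing, sleeve and hex key positions agree with the start to within about 10 mm, the networks' own scatter. The sleeve was found only by the top camera at the start, and it shows 7 mm there. The arm never went near any of the three.

**What disagreed or failed**
- **Joint limit:** joint 6 reached its limit early in the slide and left the tool tilted 0.7°. I turned the tool 24° to carry on; the tilt stayed within tolerance.
- **Finger opening:** it read 11.5 mm on the 14 mm stud, but the grip held.
- **Top camera:** the arm blocked its view of the recess at the end, so the seating check rests on the scene camera alone. The disc detector's y was about 6 mm off what the arm's position and the picture showed.

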